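# Skewer the chew roll and hang it on its stand

## Task

Pick up the steel skewer by its handle and slide its rod up through the bore of the pine chew roll lying in the sloping cradle until you feel the collar press firmly against the roll. Lift the roll out on the skewer and lay the rod across both forks of the stand, one fork between handle and collar, so that the roll hangs between the forks; then let go. Work gently, never touch the roll with the gripper or let it drop onto the shelf, and leave everything else where it is.

Things in the scene. Friction and masses are not known exactly. Their poses are not given: they have to be found in the camera images.
- skewer_grip (a point): Centre of the loose skewer's black handle: 60 mm long (its x), 18 wide (y), 22 high (z, up), lying flat. From the middle of its +x end a steel rod of 8 mm diameter runs on 100 mm; its axis passes through this point. A collar disc 22 mm across sits on the rod 52 to 56 mm ahead of this point; it cannot enter the bore. About 100 g, balancing 38 mm ahead of this point.
- skewer_near (a point): Point on the rod's axis 41 mm ahead of skewer_grip along its x, mid-way between handle and collar; one fork of the stand goes here.
- skewer_far (a point): Point on the rod's axis 114 mm ahead of skewer_grip; the other fork goes here.
- skewer_tip (a point): Free end of the rod, 130 mm ahead of skewer_grip, on its axis; lightly rounded.
- roll_center (a point): Centre of the loose pine chew roll: 60 mm diameter, 45 mm long, with a 16 mm bore right through along its x axis; 60 to 100 g. It lies in the cradle with the bore sloping: the x axis points up-slope, 20 degrees above level, with the heading of the cradle's +x. Threaded home, its centre is 78.5 mm ahead of skewer_grip.
- cradle: Fixed pine cradle, a V trough on a base 90 x 76 mm, origin under it, z up. The trough rises 20 degrees towards +x; the roll's centre is 110 mm above the origin. Lips 6 mm thick, 20 mm below the bore's axis, stop the roll 2.5 mm up- and down-slope; the bore is open at both ends. Thread from the low end (-x), along the slope: the handle ends about 80 mm above the shelf. Straight up is free.
- stand: Fixed stand: base plate 112 (x) x 74 x 12 mm, origin under its centre, z up, with two steel forked posts, each 8 mm thick along x, 73 mm apart along x. Each carries an upward V, 30 mm wide at its mouth, mouth 89 mm above the shelf.
- stand_near (a point): Where the rod's axis rests in the V of the fork on the stand's -x side: 36.5 mm from the stand's centre, 70 mm above the shelf.
- stand_far (a point): The same for the fork on the stand's +x side.
- bowl: Bystander, leave alone: stainless steel bowl, 124 mm across, 45 mm high; origin under its centre.
- tub: Bystander, leave alone: lidded clear acrylic pellet tub, 136 x 96 mm, 122 mm high; origin under its centre.
- block: Bystander, leave alone: solid pine chew block without a hole, 45 x 45 x 30 mm high; origin under its centre.
- brush: Bystander, leave alone: black slicker brush, 170 mm long, head 100 mm wide, 27 mm high; origin under its centre.
- hideaway: Bystander, leave alone: white ceramic arched hideaway, 140 x 120 mm, 76 mm high; origin under its centre.
- dish: Bystander, leave alone: small ceramic dish, 90 mm across, 30 mm high; origin under its centre.
There are look-alikes about, which are no part of the job. What is shaped like the cradle but turquoise is not meant.

How it is judged (in metres and radians):
On the way, in this order (a step that is already met when the one before it is completed fails the run):
1. the rod is through the roll's bore and the collar presses on it (over 2 N) while it still lies in the cradle (y of roll_center in the frame of skewer_grip between -0.008 and 0.008 m and z of roll_center in the frame of skewer_grip between -0.008 and 0.008 m and x of roll_center in the frame of skewer_grip between 0.07 and 0.0825 m and contact force between skewer and roll above 2 N and z of roll_center in the frame of cradle below 0.12 m), for 0.1 s.
2. the roll is lifted at least 40 mm out of the cradle on the rod (y of roll_center in the frame of skewer_grip between -0.008 and 0.008 m and z of roll_center in the frame of skewer_grip between -0.008 and 0.008 m and x of roll_center in the frame of skewer_grip between 0.07 and 0.1 m and z of roll_center in the frame of cradle above 0.15 m), for 0.2 s.
At the end, for the whole second after the job is handed in: The rod rests in both forks (within 5 mm sideways, 6 mm in height), one fork between handle and collar (within 9.5 mm of that gap's middle), either way round; the roll hangs on the rod, its centre within 13 mm of the stand's middle; both at rest (((x of skewer_near in the frame of stand between -0.046 and -0.027 m and y of skewer_near in the frame of stand between -0.005 and 0.005 m and z of skewer_near in the frame of stand between 0.064 and 0.076 m and x of skewer_far in the frame of stand between 0.027 and 0.046 m and y of skewer_far in the frame of stand between -0.005 and 0.005 m and z of skewer_far in the frame of stand between 0.064 and 0.076 m) or (x of skewer_near in the frame of stand between 0.027 and 0.046 m and y of skewer_near in the frame of stand between -0.005 and 0.005 m and z of skewer_near in the frame of stand between 0.064 and 0.076 m and x of skewer_far in the frame of stand between -0.046 and -0.027 m and y of skewer_far in the frame of stand between -0.005 and 0.005 m and z of skewer_far in the frame of stand between 0.064 and 0.076 m)) and x of roll_center in the frame of stand between -0.013 and 0.013 m and y of roll_center in the frame of stand between -0.008 and 0.008 m and z of roll_center in the frame of stand between 0.058 and 0.074 m and linear speed of each of roll, skewer below 0.02 m/s); the robot touches nothing.
It fails at once if the gripper or arm touches the roll (contact force between any of the fingers, the arm and roll above 0.5 N).
It fails at once if the roll falls on the shelf (contact force between roll and table above 0.3 N).
It fails at once if the skewer rams the roll (over 25 N) (contact force between skewer and roll above 25 N).
It fails at once if the skewer is forced onto the stand (over 40 N pressed into the Vs) (contact force between skewer and stand above 40 N).
It fails at once if a bystander is moved by more than 20 mm (distance of any of bowl, tub, block, brush, hideaway, dish from where it was at the start of the episode above 0.02 m).
It also fails if it takes over 64 s, if anything falls off the work surface, if the arm or the gripper's body presses on something with over 40 N, if the wrist force passes 120 N, or if a joint passes its speed limit or range.

## Robot

A 6-joint arm with a two-finger parallel gripper is mounted at the origin on the work surface. World frame = base frame: x ahead of the robot, y to its left, z up, the work surface at z = 0. Lengths are in m, angles in degrees, forces in N, time in s.
With the tool pointing down it reaches from about 0.375 to 0.9 m from the base axis. Payload 3.1 kg.
Tool frame: the origin (TCP) lies at the very end of the fingers, on their centre line; the grasp point (between the pads) lies grip_point_offset behind it (grip_point_offset is the distance from the TCP to the grasp point, in m); z points along the fingers, y is the line along which they close (so a half turn about z gives the same grasp; the last joint's range is limited). The gripper opens to 87 mm and grips with 3 to 60 N. Pads are 19 mm wide; open, the fingers measure 117 mm over their backs; the gripper's body (75 mm by 190 mm) begins 51 mm behind the grasp point.
Start: joints at [-80.701, 30.224, 82.088, -0, 67.689, -10.227], TCP at [0.209, -0.589, 0.223] pointing down, gripper open.
Joint ranges: [-176.69, 176.69], [-43.24, 126.21], [12.49, 139.97], [-82, 262], [0, 151.66], [-163.58, 163.58]. Speed limits (degrees/s): [159.86, 159.86, 180, 180, 180, 180].

## Interface

Orientations are given as a 3x3 rotation matrix whose columns are the frame's x, y, z axes.
In Python, from rig import * gives the robot as it stands.
- The arm moves only by the tool move_arm, never from a script. Its argument "increments" is a list of rows, each a list of 3 entries, a list of its own where there are three numbers: the shift along the tool's x, y, z in units of 30 mm (1.0 is 30 mm), then the turn, a rotation vector about the tool's x, y, z in units of 120 degrees (1.0 is 120 degrees), then the closure, from 0 (fully open) to 1 (shut). A call has 1 to 20 rows; each row shifts and turns the commanded pose from where the row before left it, along the tool's axes as they then stand; what a row does not reach is not made up. A row lasts 1/12 s, in which the tool goes at most 41.7 mm and 7.16 degrees, less where a joint would pass 70% of its speed; a pose out of reach is approached as far as the arm can. A call with a number of a shift or a turn outside -1 to 1 is refused whole. A call with a gripper value outside its range is refused whole. The fingers move at their own pace and stop on an object; the grip force is fixed at half the most. Time passes only in rows, so rows that do not move let the fingers close. It gives the time, the measured TCP pose, the force, the opening and the grip force at its end, in the units of the state.
- read_state(): the state, without advancing time (a new reading comes with each control period).
- capture(name): name is "side" or "top"; returns a dict with "img" (420x560x3 uint8, red, green, blue), "mtx" (3x3 intrinsics, pixels), "eye" and "rotation" of the camera in the world. Camera axes: x right, y down, z forward; pixel columns grow to the right and rows downward; lengths in m; the calibration is good to about 2 mm. A picture is of the moment at which its call begins. There is no depth.
- hand_in(): hands the job in; it is judged then, once.
Trained networks look in a picture, given as the dict that the camera call returned (one of the last four; its "shot" number tells which), for a name from the list of things; names that differ only in an ending like _2 or _b are one class to them, and where a whole thing is asked for, a point or a joint stands for the part that bears it (a point fixed in the world has none). Each returns a list of dicts, best first, with "confidence" (0 to 1); they miss things now and then, are a little off and sometimes report something else, mostly with a low value. They report only what shows in the picture. A call takes as long as a camera call. They do not tell look-alikes from the thing itself.
- search_frame(picture, label): "extent" ([left, top, right, bottom] as shares, 0 to 1, of the picture: columns of its width, rows of its height, round what is visible of it).
- pinpoint(picture, label): "xy" ([column, row] as shares, 0 to 1, of the picture: columns of its width, rows of its height: a listed point, or the origin of a listed thing).
The state is a dict: "time_s": time; "joint_positions": joint angles; "qvel": joint speeds; "tau": joint torques, N m; "position": TCP position; "tcp_rot": TCP orientation; "force": force on the tool from outside, world axes, zero at the start; "moment": the same for the moment, N m; "opening": opening from 0.0 (shut) to 1.0 (fully open); "grasp_force": force on a finger pad.
Only numpy, scipy, OpenCV 4.12 (cv2) and the standard library are available. Lean on these libraries where they do the work, as an engineer would, in place of code of your own. Each camera call takes 0.05 s, during which the arm holds its last target. There are 200 camera calls.

## Working session

There is one attempt and no reset: what is moved stays moved. The work goes in short steps, Python scripts to look and compute and a tool call to move; the robot and the scene stay as the last step left them, time stands still between calls to the robot, and variables do not carry over. Pictures are saved under pics/ and viewed, at most 10 in all, crops included, and the job is handed in when it is done.

Besides the shell and the picture viewer there is one more tool, called after "Emit:" as name(argument=value, ...) on one line, values as JSON. move_arm: Moves the arm, as the interface text tells. Its arguments: {"type":"object","properties":{"increments":{"type":"array"}},"required":["increments"]}

```bash
mkdir -p pics; ls; python3 - <<'E'
from rig import *
import cv2, numpy as np, pickle
s=read_state(); print({k:np.round(v,3).tolist() for k,v in s.items()})
try: print(grip_point_offset)
except Exception as e: print(e)
ims=[]
for n in ("side","top"):
    p=capture(n); ims.append(p); pickle.dump(p,open(n+".pkl","wb"))
    cv2.imwrite(f"pics/{n}0.png",cv2.cvtColor(p["img"],cv2.COLOR_RGB2BGR))
    print(n,np.round(p["mtx"],1).tolist(),np.round(p["eye"],4).tolist(),np.round(p["rotation"],3).tolist())
    for l in ["skewer_grip","skewer_near","skewer_far","skewer_tip","roll_center","cradle","stand","stand_near","stand_far","bowl","tub","block","brush","hideaway","dish"]:
        r=pinpoint(p,l); print(l,[(round(d["confidence"],2),round(d["xy"][0]*560,1),round(d["xy"][1]*420,1)) for d in r[:3]])
E
```

```text
pics
{'time_s': 0.0, 'joint_positions': [-80.701, 30.28, 82.155, 0.0, 67.687, -10.227], 'qvel': [0.016, 0.042, 0.015, 0.023, 0.037, -0.043], 'tau': [0.001, -44.003, -17.66, 0.063, 0.058, -0.0], 'position': [0.209, -0.588, 0.222], 'tcp_rot': [[0.942, 0.334, -0.0], [0.334, -0.942, 0.002], [0.0, -0.002, -1.0]], 'force': [0.206, -0.284, 0.069], 'moment': [0.041, -0.02, -0.01], 'grasp_force': 0.0, 'opening': 0.999}
0.0187
side [[450.7, 0.0, 270.8], [0.0, 450.7, 209.3], [0.0, 0.0, 1.0]] [0.5019, -0.6065, 0.8715] [[0.996, -0.07, 0.059], [-0.092, -0.734, 0.673], [-0.004, -0.676, -0.737]]
skewer_grip [(0.68, 224.4, 284.1)]
skewer_near [(0.96, 235.5, 289.2)]
skewer_far [(0.72, 269.4, 295.6), (0.49, 290.9, 333.0)]
skewer_tip [(0.59, 277.1, 294.4), (0.56, 221.5, 281.3)]
roll_center [(0.65, 249.5, 169.3), (0.34, 219.9, 279.9)]
cradle [(0.78, 178.8, 257.7), (0.7, 251.4, 201.1), (0.57, 227.6, 145.5)]
stand [(0.86, 295.5, 330.5)]
stand_near [(0.92, 289.1, 332.9)]
stand_far [(0.62, 286.8, 301.6)]
bowl [(0.97, 335.2, 202.6), (0.67, 324.1, 248.8)]
tub [(0.83, 304.6, 161.9)]
block [(0.95, 319.9, 248.0)]
[... 240 characters left out ...]
 0.118], [-1.0, 0.007, -0.014], [0.013, -0.118, -0.993]]
skewer_grip [(0.54, 330.3, 268.2), (0.48, 411.3, 137.0), (0.34, 382.8, 208.2)]
skewer_near [(0.9, 333.3, 249.8)]
skewer_far [(0.85, 347.9, 220.4)]
skewer_tip [(0.62, 354.6, 214.3)]
roll_center [(0.63, 217.7, 225.7)]
cradle [(0.95, 218.1, 229.9), (0.88, 291.8, 307.2)]
stand [(0.91, 383.4, 209.7), (0.3, 333.9, 157.5)]
stand_near [(0.78, 403.8, 203.3), (0.23, 164.0, 164.4)]
stand_far [(0.56, 371.9, 203.6)]
bowl [(0.84, 228.5, 136.4)]
tub [(0.74, 163.2, 163.8), (0.73, 408.1, 204.8)]
block [(0.7, 294.1, 165.8), (0.69, 217.6, 230.9), (0.5, 330.5, 249.7)]
brush [(0.77, 125.5, 256.5)]
hideaway [(0.97, 409.2, 139.6)]
dish [(0.83, 335.3, 157.8)]
```

```bash
python3 - <<'E'
import pickle,cv2,numpy as np
for n,(x0,y0,x1,y1) in {"top":(190,130,450,325),"side":(150,130,350,360)}.items():
    im=pickle.load(open(n+".pkl","rb"))["img"][y0:y1,x0:x1]
    f=min(800/(x1-x0),600/(y1-y0)); f=3 if n=="top" else 2.6
    cv2.imwrite(f"pics/{n}_c.png",cv2.cvtColor(cv2.resize(im,None,fx=f,fy=f,interpolation=cv2.INTER_CUBIC),cv2.COLOR_RGB2BGR))
E
```

```text
(no output)
```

View pics/top_c.png

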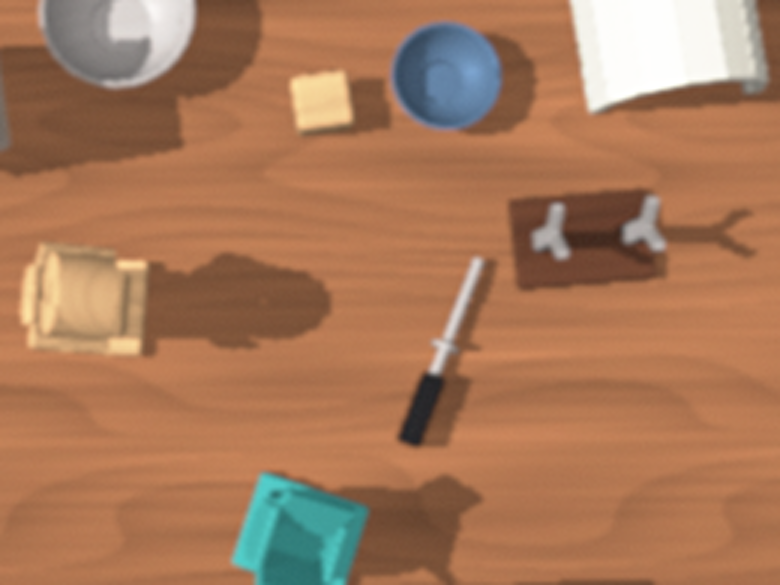

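View pics/side_c.png

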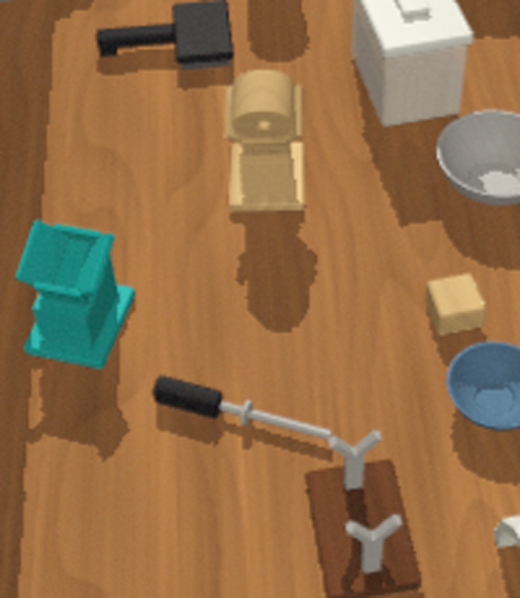

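View pics/top0.png

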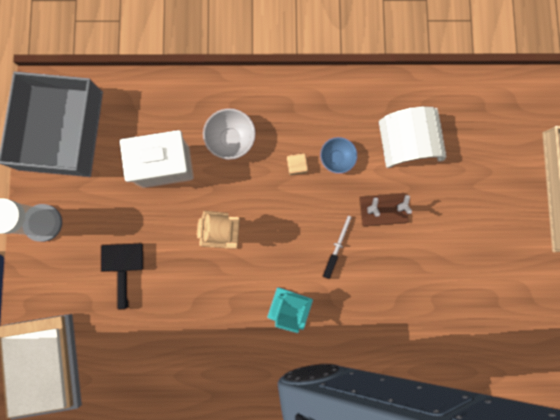

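The top picture shows two cradle-shaped things: a pine one at (218,230) holding the roll, and a turquoise one at (291,309), which is empty. The pine one fits the description. The skewer lies from (330,268) to (350,218), and the stand is at (388,209). Next I triangulate these and check the pine cradle in one enlarged crop.

```bash
cat > h.py <<'E'
import numpy as np, cv2, pickle
from scipy.optimize import least_squares
from scipy.spatial.transform import Rotation as R
def proj(p,X):
    c=(np.atleast_2d(X)-p["eye"])@np.asarray(p["rotation"]); m=np.asarray(p["mtx"])
    return np.c_[c[:,0]/c[:,2]*m[0,0]+m[0,2], c[:,1]/c[:,2]*m[1,1]+m[1,2]]
def ray(p,uv):
    d=np.linalg.inv(p["mtx"])@np.r_[uv,1]; d=np.asarray(p["rotation"])@d; return d/np.linalg.norm(d)
def onz(p,uv,z):
    d=ray(p,uv); e=np.asarray(p["eye"]); return e+d*(z-e[2])/d[2]
def tri(ps,uvs):
    A=[];b=[]
    for p,uv in zip(ps,uvs):
        P=np.eye(3)-np.outer(ray(p,uv),ray(p,uv)); A.append(P); b.append(P@p["eye"])
    X=np.linalg.solve(sum(A),sum(b)); return X,max(np.linalg.norm(proj(p,X)[0]-uv) for p,uv in zip(ps,uvs))
def delta(s,pos,rot):
    """world target TCP pose -> tool-axes shift (units 30mm), rotvec (units 120deg)"""
    Rm=np.asarray(s["tcp_rot"]); 
    return np.round(Rm.T@(np.asarray(pos)-s["position"])/.03,3), np.round(np.degrees(R.from_matrix(Rm.T@rot).as_rotvec())/120,4)
E
python3 - <<'E'
from h import *
S,T=[pickle.load(open(n+".pkl","rb")) for n in("side","top")]
pr=lambda n,a:print(n,np.round(a,4))
# handle mask centroid & axis
for n,p,box in(("side",S,(205,270,240,295)),("top",T,(318,250,345,285))):
    x0,y0,x1,y1=box; g=p["img"][y0:y1,x0:x1].max(2); ys,xs=np.where(g<60); c=np.array([xs.mean()+x0,ys.mean()+y0]); pr(n+" handle px",[*c,len(xs)]); pr(" onz.011",onz(p,c,.011))
for l,a,b,z in(("grip",(224.4,284.1),(330.3,268.2),.011),("near",(235.5,289.2),(333.3,249.8),.011),("far",(269.4,295.6),(347.9,220.4),.011),("tip",(277.1,294.4),(354.6,214.3),.011),("roll",(249.5,169.3),(217.7,225.7),.11),("cradle",(251.4,201.1),(218.1,229.9),0),("stand",(295.5,330.5),(383.4,209.7),0),("sn",(289.1,332.9),(403.8,203.3),.07),("sf",(286.8,301.6),(371.9,203.6),.07)):
    pr(l,np.r_[tri([S,T],[a,b])[0],tri([S,T],[a,b])[1]]); pr("   side,top at z",np.r_[onz(S,a,z)[:2],onz(T,b,z)[:2]])
def crop(p,b,f): return cv2.resize(p["img"][b[1]:b[3],b[0]:b[2]],None,fx=f,fy=f,interpolation=cv2.INTER_CUBIC)
A=crop(S,(230,150,275,220),8); B=crop(T,(190,200,244,260),8)
o=np.zeros((600,800,3),np.uint8); o[:A.shape[0],:A.shape[1]]=A; o[:B.shape[0],365:365+B.shape[1]]=B
cv2.imwrite("pics/cr.png",cv2.cvtColor(cv2.convertScaleAbs(o,alpha=1.2,beta=-40),cv2.COLOR_RGB2BGR))
E
```

```text
side handle px [222.0639 282.8539 219.    ]
 onz.011 [ 0.4407 -0.0342  0.011 ]
top handle px [330.1901 266.     142.    ]
 onz.011 [ 0.4416 -0.0306  0.011 ]
grip [ 4.4070e-01 -3.1800e-02  1.3000e-03  1.9902e+00]
   side,top at z [ 0.4459 -0.038   0.4364 -0.0308]
near [ 0.475  -0.042  -0.0066  2.4304]
   side,top at z [ 0.4702 -0.0538  0.4801 -0.039 ]
far [ 0.5473 -0.0764  0.0101  1.5087]
   side,top at z [ 0.5439 -0.0773  0.5506 -0.0761]
tip [ 0.5613 -0.0886  0.032   0.7646]
   side,top at z [ 0.5611 -0.0759  0.5653 -0.0927]
roll [0.5268 0.2252 0.1139 2.1218]
   side,top at z [0.5223 0.2288 0.5317 0.226 ]
cradle [ 0.5275  0.24   -0.0163  1.7837]
   side,top at z [0.5228 0.2238 0.5307 0.2383]
stand [ 0.5837 -0.1643  0.007   3.4174]
   side,top at z [ 0.5916 -0.1601  0.5773 -0.1661]
sn [ 0.578  -0.1966  0.0651  3.1477]
   side,top at z [ 0.5714 -0.1998  0.5835 -0.195 ]
sf [ 0.5803 -0.1241  0.0595  2.1089]
   side,top at z [ 0.575  -0.1309  0.5833 -0.1215]
```

View pics/cr.png

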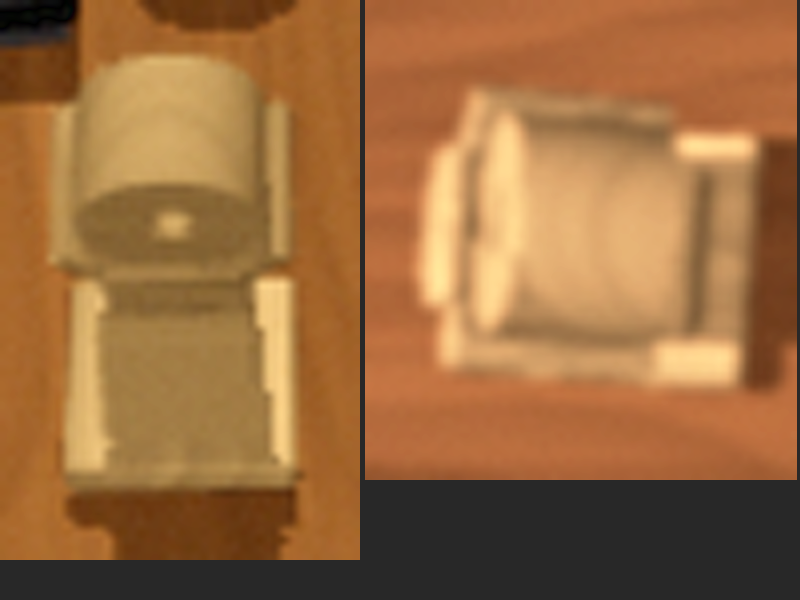

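The crop settles it: the pine cradle holds the roll with its bore. The low-end face is centred at side (251,178) and faces -y, and the high-end face is at top (207,227). The turquoise one is empty, so it is the look-alike.

```bash
python3 - <<'E'
from h import *
from rig import *
S,T=[pickle.load(open(n+".pkl","rb")) for n in("side","top")]
c20,s20=np.cos(np.radians(20)),np.sin(np.radians(20))
f=lambda q:np.r_[proj(S,np.r_[q[:2],.11]-.0225*np.r_[c20*np.cos(q[2]),c20*np.sin(q[2]),s20])[0]-(251.,177.6),proj(T,np.r_[q[:2],.11]+.0225*np.r_[c20*np.cos(q[2]),c20*np.sin(q[2]),s20])[0]-(206.7,227.2)]
r=least_squares(f,[.527,.226,1.5],x_scale=[.01,.01,.1]); print("roll",r.x[:2],np.degrees(r.x[2]),r.fun)
for n,a,b in(("far",(286.9,298.3),(376.4,207.)),("near",(294,331.3),(408.,204.2))):
    print(n,tri([S,T],[a,b]),onz(S,a,.088)[:2],onz(T,b,.088)[:2])
# skewer rod axis: bright pixels
for n,p,pts in(("top",T,[(330,267.5),(354,214)]),("side",S,[(222,282.5),(277,297)])):
    for q in pts: print(n,onz(p,q,.011)[:2])
# skewer fit: handle mask & tip, per camera
P=np.array([[.4412,-.0324,.011]])
th=np.radians(-24)
g=lambda q:np.r_[proj(S,[q[0],q[1],.011])[0]-(222.1,282.9),proj(T,[q[0],q[1],.011])[0]-(330.2,266),proj(T,[q[0]+.13*np.cos(q[2]),q[1]+.13*np.sin(q[2]),.011])[0]-(190+479/3-.3,130+258/3-.3),proj(S,[q[0]+.13*np.cos(q[2]),q[1]+.13*np.sin(q[2]),.011])[0]-(150+330/2.6-.3,130+434/2.6-.3)]
r=least_squares(g,[.44,-.03,th],x_scale=[.01,.01,.1]);print("skewer",r.x[:2],np.degrees(r.x[2]),np.round(r.fun,1))
s=read_state(); yaw=r.x[2]; x=np.r_[np.cos(yaw),np.sin(yaw),0]; z=np.r_[0,0,-1.]; rot=np.c_[x,np.cross(z,x),z]
print(delta(s,[*r.x[:2],.12],rot))
E
```

```text
roll [0.5261664  0.22763407] 85.12373170282457 [-3.03524038e-05 -3.93210147e-03  2.34772907e-03  2.25705145e-04]
far (array([ 0.57465676, -0.12917373,  0.07965883]), np.float64(0.2596875395238603)) [ 0.57441033 -0.1341464 ] [ 0.57308247 -0.12709351]
near (array([ 0.58029783, -0.20175528,  0.0785918 ]), np.float64(0.05399591353331544)) [ 0.57946986 -0.20654808] [ 0.57895556 -0.19870022]
top [ 0.43807549 -0.03009978]
top [ 0.56602567 -0.09130486]
side [ 0.44056905 -0.03325529]
side [ 0.56026027 -0.08241036]
skewer [ 0.44063594 -0.03204458] -22.036407276992136 [-0.1 -0.9  0.6  0.4  0.4  0.3  0.7 -0.3]
(array([ 13.484, -14.918,   3.418]), array([ 0.    , -0.    ,  0.3464]))
```

Emit:
move_arm(increments=[[[0.79,-0.88,0.03],[0,0,0],0],[[0.79,-0.88,0.03],[0,0,0],0],[[0.79,-0.88,0.03],[0,0,0],0],[[0.79,-0.88,0.03],[0,0,0],0],[[0.79,-0.88,0.03],[0,0,0],0],[[0.79,-0.88,0.03],[0,0,0],0],[[0.79,-0.88,0.03],[0,0,0],0],[[0.79,-0.88,0.03],[0,0,0],0],[[0.79,-0.88,0.03],[0,0,0],0],[[0.79,-0.88,0.03],[0,0,0],0],[[0.79,-0.88,0.03],[0,0,0],0],[[0.79,-0.88,0.03],[0,0,0],0],[[0.79,-0.88,0.03],[0,0,0],0],[[0.79,-0.88,0.03],[0,0,0],0],[[0.79,-0.88,0.03],[0,0,0],0],[[0.79,-0.88,0.03],[0,0,0],0],[[0.79,-0.88,0.03],[0,0,0],0]])

```text
time_s: 3.02
position: [0.4392, -0.0297, 0.2075]
tcp_rot: [[0.942, 0.334, 0.001], [0.334, -0.942, -0.0], [0.001, 0.001, -1.0]]
force: [0.4, -0.8, 0.2]
opening: 0.997
grasp_force: 0.0
```

Emit:
move_arm(increments=[[[0,0,0],[0,0,0.0577],0],[[0,0,0],[0,0,0.0577],0],[[0,0,0],[0,0,0.0577],0],[[0,0,0],[0,0,0.0577],0],[[0,0,0],[0,0,0.0577],0],[[0,0,0],[0,0,0.0577],0],[[0,0,0.5],[0,0,0],0.3],[[0,0,0.5],[0,0,0],0.3],[[0,0,0],[0,0,0],0.3]])

```text
time_s: 3.77
position: [0.4371, -0.0309, 0.1756]
tcp_rot: [[0.927, -0.375, -0.004], [-0.375, -0.927, 0.001], [-0.004, 0.0, -1.0]]
force: [-0.3, -0.1, 0.3]
opening: 0.855
grasp_force: 0.0
```

```bash
python3 - <<'E'
from h import *
from rig import *
s=read_state(); print(np.round(s["position"],4),np.round(s["tcp_rot"],3).tolist(),s["joint_positions"],s["opening"])
yaw=np.radians(-22); x=np.r_[np.cos(yaw),np.sin(yaw),0]; z=np.r_[0,0,-1.]; rot=np.c_[x,np.cross(z,x),z]
print(delta(s,[.4406,-.032,.05],rot))
a,b=capture("side"),capture("top")
o=np.zeros((420,800,3),np.uint8); o[:,:400]=cv2.resize(a["img"][180:390,130:330],(400,420)); o[:,400:]=cv2.resize(b["img"][180:390,220:420],(400,420))
cv2.imwrite("pics/ap.png",cv2.cvtColor(o,cv2.COLOR_RGB2BGR))
E
```

```text
[ 0.4371 -0.0309  0.1756] [[0.927, -0.375, -0.004], [-0.375, -0.927, 0.001], [-0.004, 0.0, -1.0]] [-1.87154520e+01  2.04858358e+01  1.10726728e+02 -1.83757684e-03
  4.90362485e+01  9.33046956e+01] 0.8545979409583943
(array([ 0.139, -0.011,  4.188]), array([ 0.0001,  0.0021, -0.0002]))
```

View pics/ap.png

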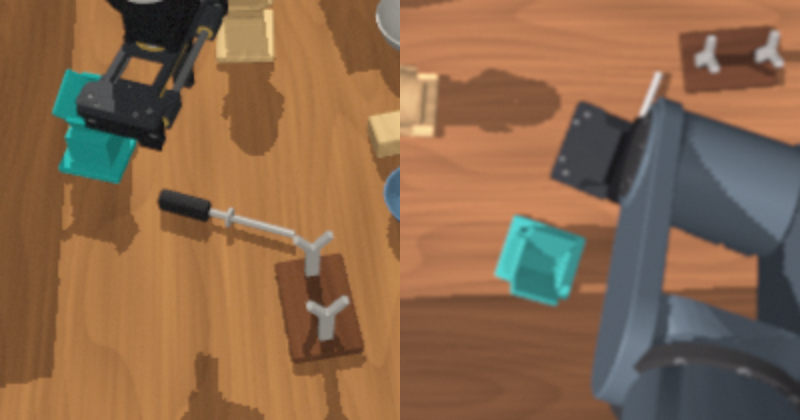

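The body's long side runs along the closing line and is clear of the turquoise cradle. The skewer is undisturbed at left-panel (185,205), so I descend.

Emit:
move_arm(increments=[[[0.14,-0.01,0.6],[0,0.002,0],0.3],[[0,0,0.6],[0,0,0],0.3],[[0,0,0.6],[0,0,0],0.3],[[0,0,0.6],[0,0,0],0.3],[[0,0,0.6],[0,0,0],0.3],[[0,0,0.6],[0,0,0],0.3],[[0,0,0.6],[0,0,0],0.3],[[0,0,0.6],[0,0,0],0.3],[[0,0,0.4],[0,0,0],0.3],[[0,0,0.3],[0,0,0],0.3],[[0,0,0.2],[0,0,0],0.3],[[0,0,0.1],[0,0,0],0.3],[[0,0,0],[0,0,0],0.3],[[0,0,0],[0,0,0],0.3]])

```text
time_s: 5.03
position: [0.4437, -0.033, 0.0037]
tcp_rot: [[0.927, -0.375, 0.005], [-0.375, -0.927, -0.002], [0.005, -0.0, -1.0]]
force: [-0.4, 0.6, 0.0]
opening: 0.702
grasp_force: 0.0
```

Emit:
move_arm(increments=[[[-0.1,0,0],[0,-0.0024,0],0.3],[[0,0,0],[0,0,0],0.6],[[0,0,0],[0,0,0],0.8],[[0,0,0],[0,0,0],1],[[0,0,0],[0,0,0],1],[[0,0,0],[0,0,0],1],[[0,0,0],[0,0,0],1],[[0,0,0],[0,0,0],1],[[0,0,0],[0,0,0],1],[[0,0,0],[0,0,0],1],[[0,0,0],[0,0,0],1],[[0,0,0],[0,0,0],1]])

```text
time_s: 6.03
position: [0.4405, -0.0318, 0.0032]
tcp_rot: [[0.927, -0.375, -0.001], [-0.375, -0.927, 0.0], [-0.001, -0.0, -1.0]]
force: [-0.1, 0.6, 1.1]
opening: 0.203
grasp_force: 29.9
```

Emit:
move_arm(increments=[[[0,0,-0.1],[0,0,0],1],[[0,0,-0.3],[0,0,0],1],[[0,0,-0.5],[0,0,0],1],[[0,0,-0.5],[0,0,0],1],[[0,0,-0.5],[0,0,0],1],[[0,0,-0.5],[0,0,0],1],[[0,0,-0.5],[0,0,0],1],[[0,0,-0.5],[0,0,0],1],[[0,0,-0.5],[0,0,0],1],[[0,0,-0.4],[0,0,0],1],[[0,0,-0.3],[0,0,0],1],[[0,0,-0.2],[0,0,0],1]])

```text
time_s: 7.03
position: [0.4406, -0.0318, 0.1488]
tcp_rot: [[0.927, -0.375, 0.001], [-0.375, -0.927, -0.0], [0.001, -0.0, -1.0]]
force: [-0.4, 0.7, -1.8]
opening: 0.201
grasp_force: 29.9
```

Emit:
move_arm(increments=[[[0,0,0],[0,0,-0.02],1],[[0,0,0],[0,0,-0.035],1],[[0,0,0],[0,0,-0.05],1],[[0,0,0],[0,0,-0.05],1],[[0,0,0],[0,0,-0.05],1],[[0,0,0],[0,0,-0.05],1],[[0,0,0],[0,0,-0.05],1],[[0,0,0],[0,0,-0.05],1],[[0,0,0],[0,0,-0.05],1],[[0,0,0],[0,0,-0.05],1],[[0,0,0],[0,0,-0.05],1],[[0,0,0],[0,0,-0.05],1],[[0,0,0],[0,0,-0.05],1],[[0,0,0],[0,0,-0.05],1],[[0,0,0],[0,0,-0.05],1],[[0,0,0],[0,0,-0.05],1],[[0,0,0],[0,0,-0.05],1],[[0,0,0],[0,0,-0.05],1],[[0,0,0],[0,0,-0.03],1],[[0,0,0],[0,0,-0.008],1]])

```text
time_s: 8.7
position: [0.4401, -0.0317, 0.1474]
tcp_rot: [[0.083, 0.997, -0.001], [0.997, -0.083, 0.0], [0.0, -0.001, -1.0]]
force: [0.6, 0.1, -0.8]
opening: 0.204
grasp_force: 29.9
```

Emit:
move_arm(increments=[[[0,0,0],[0,0.03,0],1],[[0,0,0],[0,0.045,0],1],[[0,0,0],[0,0.045,0],1],[[0,0,0],[0,0.0317,0],1],[[0,0,0],[0,0.015,0],1],[[0,0,0],[0,0,0],1],[[0,0,0],[0,0,0],1]])

```text
time_s: 9.28
position: [0.4404, -0.0323, 0.1472]
tcp_rot: [[0.082, 0.996, 0.028], [0.936, -0.087, 0.341], [0.342, -0.002, -0.94]]
force: [0.4, -0.4, -0.8]
opening: 0.207
grasp_force: 29.9
```

```bash
cat >> h.py <<'E'
ROLL=np.array([.5262,.2276,.11]); STAND=np.array([.5775,-.1655,.07])
def tool(yaw,pitch):
    y,p=np.radians([yaw,pitch]); x=np.r_[np.cos(p)*np.cos(y),np.cos(p)*np.sin(y),np.sin(p)]
    l=np.r_[np.sin(y),-np.cos(y),0]; return np.c_[x,l,np.cross(x,l)]
def tcp_for(point,ahead,rot,off=.0078,ax=0.):  # TCP pose so that rod point `ahead` of grip sits at `point`
    return np.asarray(point)-ahead*rot[:,0]+off*rot[:,2]+ax*rot[:,0]
E
python3 - <<'E'
from h import *
from rig import *
s=read_state(); print(np.round(s["position"],4),np.round(s["tcp_rot"],4).tolist(),s["time_s"],s["opening"])
rot=tool(85.1,20); print(rot)
print(delta(s,tcp_for(ROLL,.1725,rot),rot), tcp_for(ROLL,.1725,rot))
E
```

```text
[ 0.4404 -0.0323  0.1472] [[0.0819, 0.9962, 0.0281], [0.9362, -0.0865, 0.3406], [0.3417, -0.0016, -0.9398]] 9.2833 0.20668787973983546
[[ 0.08026565  0.9963453   0.02921431]
 [ 0.93625832 -0.08541692  0.34077016]
 [ 0.34202014  0.         -0.93969262]]
(array([2.172, 2.112, 4.456]), array([-0.0005,  0.0001, -0.0008])) [0.51258205 0.06875345 0.04367192]
```

Emit:
move_arm(increments=[[[0,0.3,0],[0,0,0],1],[[0,0.5,0],[0,0,0],1],[[0,0.5,0],[0,0,0],1],[[0,0.5,0.2],[0,0,0],1],[[0.1,0.31,0.4],[0,0,0],1],[[0.2,0,0.5],[0,0,0],1],[[0.2,0,0.5],[0,0,0],1],[[0.3,0,0.5],[0,0,0],1],[[0.3,0,0.5],[0,0,0],1],[[0.3,0,0.5],[0,0,0],1],[[0.2,0,0.5],[0,0,0],1],[[0.1,0,0.4],[0,0,0],1],[[0.05,0,0.3],[0,0,0],1],[[0.05,0,0.15],[0,0,0],1],[[0,0,0],[0,0,0],1],[[0,0,0],[0,0,0],1]])

```text
time_s: 10.62
position: [0.512, 0.0588, 0.0402]
tcp_rot: [[0.08, 0.996, 0.028], [0.936, -0.085, 0.341], [0.342, -0.0, -0.94]]
force: [0.2, -0.4, -2.0]
opening: 0.203
grasp_force: 29.9
```

```bash
python3 - <<'E'
from h import *
from rig import *
s=read_state(); print(np.round(s["position"],4),s["force"],s["opening"])
rot=tool(85.1,20); print(delta(s,tcp_for(ROLL,.1725,rot),rot))
Rm=np.asarray(s["tcp_rot"]); grip=s["position"]-.0078*Rm[:,2]
A=[]
for n,b,f in(("side",(205,150,285,225),5),("top",(190,190,270,265),5)):
    p=capture(n); pickle.dump(p,open(n+"1.pkl","wb"))
    print(n,"tip",proj(p,grip+.13*Rm[:,0]),"collar",proj(p,grip+.054*Rm[:,0]),"face",proj(p,ROLL-.0225*rot[:,0]))
    for l in("skewer_tip","skewer_far"): print(l,[(round(d["confidence"],2),np.round(np.multiply(d["xy"],(560,420)),1)) for d in pinpoint(p,l)[:2]])
    A.append(cv2.resize(p["img"][b[1]:b[3],b[0]:b[2]],None,fx=f,fy=f,interpolation=cv2.INTER_CUBIC))
cv2.imwrite("pics/pre.png",cv2.cvtColor(np.hstack(A),cv2.COLOR_RGB2BGR))
E
```

```text
[0.512  0.0588 0.0402] [ 0.21936991 -0.35335602 -2.02852615] 0.20288441394824086
(array([ 0.352, -0.01 ,  0.007]), array([-0.0004, -0.0001,  0.0003]))
side tip [[250.99129037 188.75609547]] collar [[250.7097048  217.64741507]] face [[251.01083789 177.60464286]]
skewer_tip []
skewer_far [(0.19, array([304.4, 164. ]))]
top tip [[240.44272169 230.49142703]] collar [[272.53319996 233.73985418]] face [[227.00464835 229.24396123]]
skewer_tip [(0.49, array([242.6, 228.2]))]
skewer_far [(0.56, array([406.4, 207.8])), (0.36, array([251.1, 232.1]))]
```

View pics/pre.png

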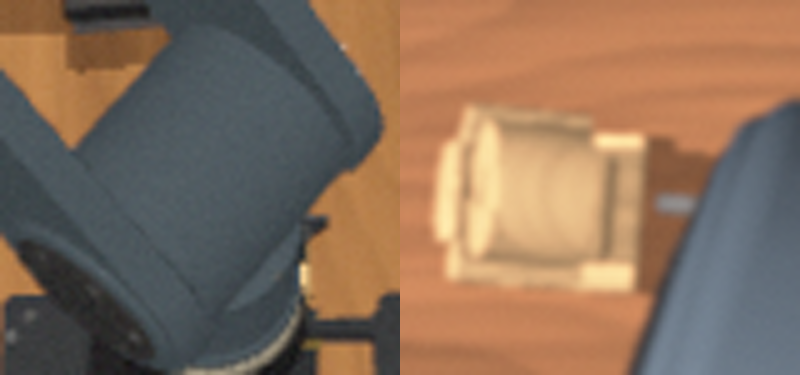

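The tip shows at top px (240.6,230.4), and the model predicts (240.4,230.5), so it is in line with the bore. I thread slowly.

Emit:
move_arm(increments=[[[0.1,-0.01,0.007],[0,0,0],1],[[0.2,0,0],[0,0,0],1],[[0.2,0,0],[0,0,0],1],[[0.2,0,0],[0,0,0],1],[[0.1,0,0],[0,0,0],1],[[0.07,0,0],[0,0,0],1],[[0.05,0,0],[0,0,0],1],[[0.05,0,0],[0,0,0],1],[[0.05,0,0],[0,0,0],1],[[0.05,0,0],[0,0,0],1],[[0.05,0,0],[0,0,0],1],[[0.05,0,0],[0,0,0],1]])

```text
time_s: 11.92
position: [0.5143, 0.0919, 0.0521]
tcp_rot: [[0.08, 0.996, 0.028], [0.936, -0.085, 0.341], [0.342, -0.001, -0.94]]
force: [0.6, 0.2, -1.4]
opening: 0.206
grasp_force: 29.9
```

```bash
cat > st.py <<'E'
from h import *
from rig import *
s=read_state(); Rm=np.asarray(s["tcp_rot"]); rot=tool(85.1,20)
print("tool force",np.round(Rm.T@s["force"],2),"to home",delta(s,tcp_for(ROLL,.0785,rot),rot),s["time_s"],s["opening"])
E
python3 st.py
```

```text
tool force [-0.26  0.55  1.4 ] to home (array([ 2.312e+00,  1.100e-02, -1.000e-03]), array([-0.0005, -0.0002,  0.0001])) 11.9167 0.20572036789513226
```

Emit:
move_arm(increments=[[[0.05,0,0],[0,0,0],1],[[0.05,0,0],[0,0,0],1],[[0.05,0,0],[0,0,0],1],[[0.05,0,0],[0,0,0],1],[[0.05,0,0],[0,0,0],1],[[0.05,0,0],[0,0,0],1]])

```text
time_s: 12.42
position: [0.515, 0.1005, 0.0552]
tcp_rot: [[0.08, 0.996, 0.028], [0.936, -0.085, 0.341], [0.342, -0.001, -0.94]]
force: [-0.4, -0.4, -0.1]
opening: 0.204
grasp_force: 29.9
```

Emit:
move_arm(increments=[[[0.08,0,0],[0,0,0],1],[[0.08,0,0],[0,0,0],1],[[0.08,0,0],[0,0,0],1],[[0.08,0,0],[0,0,0],1],[[0.08,0,0],[0,0,0],1],[[0.08,0,0],[0,0,0],1],[[0.08,0,0],[0,0,0],1],[[0.08,0,0],[0,0,0],1]])

```text
time_s: 13.08
position: [0.5165, 0.1185, 0.0618]
tcp_rot: [[0.08, 0.996, 0.028], [0.936, -0.085, 0.341], [0.342, -0.001, -0.94]]
force: [-1.0, 0.6, -1.5]
opening: 0.202
grasp_force: 29.9
```

Emit:
move_arm(increments=[[[0.08,0,0],[0,0,0],1],[[0.08,0,0],[0,0,0],1],[[0.08,0,0],[0,0,0],1],[[0.08,0,0],[0,0,0],1],[[0.08,0,0],[0,0,0],1],[[0.08,0,0],[0,0,0],1],[[0.08,0,0],[0,0,0],1],[[0.08,0,0],[0,0,0],1]])

```text
time_s: 13.75
position: [0.518, 0.1365, 0.0684]
tcp_rot: [[0.08, 0.996, 0.028], [0.936, -0.085, 0.341], [0.342, -0.001, -0.94]]
force: [-0.3, -0.3, -0.7]
opening: 0.201
grasp_force: 29.9
```

```bash
python3 st.py
```

```text
tool force [-0.49 -0.24  0.54] to home (array([ 0.724,  0.012, -0.001]), array([-0.0005, -0.0001,  0.0002])) 13.75 0.20075399353556417
```

Emit:
move_arm(increments=[[[0.08,0,0],[0,0,0],1],[[0.08,0,0],[0,0,0],1],[[0.08,0,0],[0,0,0],1],[[0.08,0,0],[0,0,0],1],[[0.06,0,0],[0,0,0],1],[[0.04,0,0],[0,0,0],1],[[0.03,0,0],[0,0,0],1],[[0.03,0,0],[0,0,0],1],[[0.02,0,0],[0,0,0],1],[[0,0,0],[0,0,0],1]])

```text
time_s: 14.58
position: [0.5192, 0.1503, 0.0734]
tcp_rot: [[0.08, 0.996, 0.028], [0.936, -0.085, 0.341], [0.342, -0.001, -0.94]]
force: [-0.2, 0.1, -1.4]
opening: 0.206
grasp_force: 29.9
```

```bash
python3 st.py
```

```text
tool force [-0.39 -0.19  1.3 ] to home (array([ 0.23 ,  0.012, -0.001]), array([-0.0005, -0.0002,  0.0002])) 14.5833 0.20640925826383627
```

Emit:
move_arm(increments=[[[0.03,0,0],[0,0,0],1],[[0.03,0,0],[0,0,0],1],[[0.03,0,0],[0,0,0],1],[[0.03,0,0],[0,0,0],1],[[0.03,0,0],[0,0,0],1],[[0.02,0,0],[0,0,0],1],[[0,0,0],[0,0,0],1]])

```text
time_s: 15.17
position: [0.5196, 0.1552, 0.0752]
tcp_rot: [[0.08, 0.996, 0.028], [0.936, -0.084, 0.341], [0.342, -0.001, -0.94]]
force: [-0.4, 0.2, -0.6]
opening: 0.204
grasp_force: 29.9
```

Emit:
move_arm(increments=[[[0.02,0,0],[0,0,0],1],[[0.02,0,0],[0,0,0],1],[[0.02,0,0],[0,0,0],1],[[0,0,0],[0,0,0],1]])

```text
time_s: 15.5
position: [0.5198, 0.1569, 0.0758]
tcp_rot: [[0.08, 0.996, 0.028], [0.936, -0.085, 0.341], [0.342, -0.001, -0.94]]
force: [0.0, -0.5, -0.7]
opening: 0.204
grasp_force: 29.9
```

```bash
python3 st.py
```

```text
tool force [-0.7   0.06  0.47] to home (array([-0.002,  0.011, -0.001]), array([-0.0005, -0.0002,  0.0003])) 15.5 0.2039729951566599
```

Nominally home, with no contact yet. I creep on.

Emit:
move_arm(increments=[[[0.02,0,0],[0,0,0],1],[[0.02,0,0],[0,0,0],1],[[0.02,0,0],[0,0,0],1],[[0,0,0],[0,0,0],1]])

```text
time_s: 15.83
position: [0.5199, 0.1585, 0.0765]
tcp_rot: [[0.08, 0.996, 0.028], [0.936, -0.085, 0.341], [0.342, -0.001, -0.94]]
force: [0.3, 0.7, -0.9]
opening: 0.207
grasp_force: 29.9
```

Emit:
move_arm(increments=[[[0.02,0,0],[0,0,0],1],[[0.02,0,0],[0,0,0],1],[[0,0,0],[0,0,0],1]])

```text
time_s: 16.08
position: [0.52, 0.1597, 0.0768]
tcp_rot: [[0.08, 0.996, 0.028], [0.936, -0.085, 0.341], [0.342, -0.001, -0.94]]
force: [-0.1, -1.3, -1.0]
opening: 0.206
grasp_force: 29.9
```

```bash
python3 st.py
```

```text
tool force [-1.52 -0.03  0.5 ] to home (array([-0.102,  0.012, -0.001]), array([-0.0005, -0.0002,  0.0002])) 16.0833 0.2055749510390165
```

Emit:
move_arm(increments=[[[0.02,0,0],[0,0,0],1],[[0,0,0],[0,0,0],1]])

```text
time_s: 16.25
position: [0.5201, 0.1601, 0.077]
tcp_rot: [[0.08, 0.996, 0.028], [0.936, -0.085, 0.341], [0.342, -0.001, -0.94]]
force: [-0.3, -0.8, -0.5]
opening: 0.204
grasp_force: 29.9
```

Emit:
move_arm(increments=[[[0.02,0,0],[0,0,0],1],[[0,0,0],[0,0,0],1]])

```text
time_s: 16.42
position: [0.5201, 0.1606, 0.0772]
tcp_rot: [[0.08, 0.996, 0.028], [0.936, -0.085, 0.341], [0.342, -0.001, -0.94]]
force: [-0.6, -0.9, -1.3]
opening: 0.206
grasp_force: 29.9
```

```bash
python3 st.py
```

```text
tool force [-1.35 -0.55  0.93] to home (array([-0.135,  0.011,  0.   ]), array([-0.0005, -0.    ,  0.0003])) 16.4167 0.20580107952751722
```

Emit:
move_arm(increments=[[[0.02,0,0],[0,0,0],1],[[0.02,0,0],[0,0,0],1],[[0,0,0],[0,0,0],1]])

```text
time_s: 16.67
position: [0.5202, 0.1619, 0.0776]
tcp_rot: [[0.08, 0.996, 0.028], [0.936, -0.085, 0.341], [0.342, -0.001, -0.94]]
force: [-0.8, -0.5, -2.2]
opening: 0.202
grasp_force: 29.9
```

Emit:
move_arm(increments=[[[0.02,0,0],[0,0,0],1],[[0.02,0,0],[0,0,0],1],[[0,0,0],[0,0,0],1]])

```text
time_s: 16.92
position: [0.5203, 0.1624, 0.0779]
tcp_rot: [[0.079, 0.996, 0.028], [0.937, -0.084, 0.34], [0.341, -0.0, -0.94]]
force: [-0.8, -4.5, -1.4]
opening: 0.206
grasp_force: 29.9
```

```bash
python3 st.py
```

```text
tool force [-4.75 -0.45 -0.23] to home (array([-0.201,  0.009,  0.002]), array([-0.0004,  0.0004,  0.0005])) 16.9167 0.20585563352251546
```

Emit:
move_arm(increments=[[[0.015,0,0],[0,0,0],1],[[0,0,0],[0,0,0],1],[[0,0,0],[0,0,0],1],[[0,0,0],[0,0,0],1]])

```text
time_s: 17.25
position: [0.5204, 0.1624, 0.078]
tcp_rot: [[0.079, 0.996, 0.028], [0.937, -0.084, 0.34], [0.341, -0.0, -0.94]]
force: [-0.8, -6.0, -1.1]
opening: 0.201
grasp_force: 29.9
```

```bash
python3 st.py
```

```text
tool force [-6.11 -0.31 -1.03] to home (array([-0.202,  0.008,  0.003]), array([-0.0003,  0.0006,  0.0004])) 17.25 0.20066582085783186
```

Pressing at 6 N, held for over 0.3 s. I ease off the upper lip slightly, then lift perpendicular to the slope first.

Emit:
move_arm(increments=[[[-0.03,0,0],[0,0,0],1],[[-0.03,0,0],[0,0,0],1],[[0,0,-0.04],[0,0,0],1],[[0,0,-0.04],[0,0,0],1],[[0,0,-0.04],[0,0,0],1],[[0,0,-0.04],[0,0,0],1],[[0,0,-0.06],[0,0,0],1],[[0,0,-0.06],[0,0,0],1],[[0,0,-0.06],[0,0,0],1],[[0,0,-0.08],[0,0,0],1],[[0,0,-0.08],[0,0,0],1],[[0,0,-0.08],[0,0,0],1],[[0,0,-0.08],[0,0,0],1],[[0,0,-0.08],[0,0,0],1]])

```text
time_s: 18.42
position: [0.5196, 0.154, 0.0987]
tcp_rot: [[0.08, 0.996, 0.028], [0.936, -0.085, 0.341], [0.342, -0.001, -0.94]]
force: [0.4, 1.2, -2.1]
opening: 0.205
grasp_force: 29.9
```

```bash
python3 st.py
```

```text
tool force [0.42 0.34 2.38] to home (array([-0.173,  0.012,  0.749]), array([-0.0005, -0.0002,  0.0002])) 18.4167 0.2046112455480894
```

Emit:
move_arm(increments=[[[0.03,0,-0.09],[0,0,0],1],[[0.07,0,-0.19],[0,0,0],1],[[0.1,0,-0.28],[0,0,0],1],[[0.1,0,-0.28],[0,0,0],1],[[0.1,0,-0.28],[0,0,0],1],[[0.1,0,-0.28],[0,0,0],1],[[0.1,0,-0.28],[0,0,0],1],[[0.1,0,-0.28],[0,0,0],1],[[0.1,0,-0.28],[0,0,0],1],[[0.1,0,-0.28],[0,0,0],1],[[0.1,0,-0.28],[0,0,0],1],[[0.1,0,-0.28],[0,0,0],1],[[0.07,0,-0.19],[0,0,0],1],[[0.03,0,-0.09],[0,0,0],1],[[0,0,0],[0,0,0],1],[[0,0,0],[0,0,0],1]])

```text
time_s: 19.75
position: [0.5195, 0.1533, 0.2054]
tcp_rot: [[0.08, 0.996, 0.028], [0.936, -0.085, 0.341], [0.342, -0.001, -0.94]]
force: [-0.1, -0.2, -2.5]
opening: 0.204
grasp_force: 29.9
```

```bash
python3 - <<'E'
from h import *
from rig import *
s=read_state(); Rm=np.asarray(s["tcp_rot"]); print(np.round(s["position"],4),np.round(s["force"],2),s["time_s"])
grip=s["position"]-.0078*Rm[:,2]
A=[]
for n in("side","top"):
    p=capture(n); c=proj(p,grip+.0785*Rm[:,0])[0]; tip=proj(p,grip+.13*Rm[:,0])[0]
    print(n,"roll",c,"tip",tip)
    x,y=int(c[0])-45,int(c[1])-45; print(x,y)
    A.append(cv2.resize(p["img"][max(y,0):y+90,x:x+80],(400,450),interpolation=cv2.INTER_CUBIC))
    for l in("roll_center","skewer_tip"): print(l,[(round(d["confidence"],2),np.round(np.multiply(d["xy"],(560,420)),1)) for d in pinpoint(p,l)[:2]])
cv2.imwrite("pics/lift.png",cv2.cvtColor(np.hstack(A),cv2.COLOR_RGB2BGR))
# next: level pitch to 2deg & yaw to 94.4, above stand
rot=tool(94.4,2); print(delta(s,tcp_for(STAND+[0,0,.08],.0775,rot),rot))
E
```

```text
[0.5195 0.1533 0.2054] [-0.08 -0.2  -2.55] 19.75
side roll [248.81545526 128.3925931 ] tip [249.05672089 109.41651108]
203 83
roll_center []
skewer_tip []
top roll [210.29198354 223.23090977] tip [182.62717553 220.33067141]
165 178
roll_center [(0.61, array([214.4, 221.5])), (0.16, array([164. , 165.6]))]
skewer_tip [(0.62, array([183.6, 219.3])), (0.61, array([410.2, 139.5]))]
(array([-12.933,   3.243,  -2.376]), array([ 0.0143, -0.1498, -0.0761]))
```

View pics/lift.png

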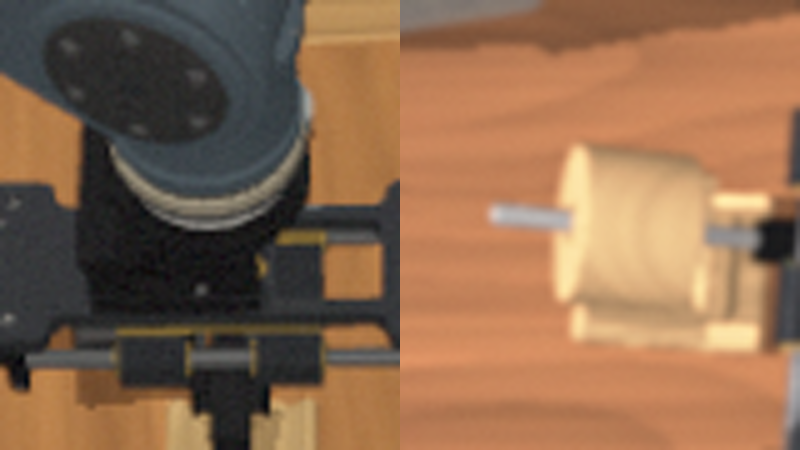

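The picture shows the roll hanging on the rod. The tip is at top (183,221) against (182.6,220.3) predicted, so the skewer has not slipped in the grip. Next I level it, turn it and carry it over.

Emit:
move_arm(increments=[[[0,0,0],[0,-0.01,0],1],[[0,0,0],[0,-0.02,0],1],[[0,0,0],[0,-0.03,0],1],[[0,0,0],[0,-0.03,0],1],[[0,0,0],[0,-0.03,0],1],[[0,0,0],[0,-0.02,0],1],[[0,0,0],[0,-0.01,0],1],[[0,0,0],[0,0,0],1],[[0,0,0],[0,0,-0.01],1],[[0,0,0],[0,0,-0.02],1],[[0,0,0],[0,0,-0.02],1],[[0,0,0],[0,0,-0.018],1],[[0,0,0],[0,0,-0.01],1],[[0,0,0],[0,0,0],1]])

```text
time_s: 21.22
position: [0.5195, 0.1528, 0.2053]
tcp_rot: [[-0.078, 0.997, 0.002], [0.996, 0.078, 0.036], [0.035, 0.004, -0.999]]
force: [-0.6, 0.2, -1.8]
opening: 0.204
grasp_force: 29.9
```

```bash
cat > sp.py <<'E'
import sys
from h import *
from rig import *
s=read_state(); print(np.round(s["position"],4),np.round(s["force"],2),s["time_s"],s["opening"],np.round(s["tcp_rot"],3).tolist())
rot=tool(94.4,float(sys.argv[2])); print(delta(s,tcp_for(STAND+[0,0,float(sys.argv[1])],.0775,rot),rot))
E
python3 sp.py .08 2
```

```text
[0.5195 0.1528 0.2053] [-0.55  0.15 -1.76] 21.2167 0.2041407039465851 [[-0.078, 0.997, 0.002], [0.996, 0.078, 0.036], [0.035, 0.004, -0.999]]
(array([-13.371,   1.086,   1.726]), array([ 0.0021, -0.0002,  0.0007]))
```

Emit:
move_arm(increments=[[[-0.1,0.05,0],[0.002,0,0],1],[[-0.25,0.05,0],[0,0,0],1],[[-0.4,0.05,0],[0,0,0],1],[[-0.6,0.05,0],[0,0,0],1],[[-0.75,0.05,0],[0,0,0],1],[[-0.9,0.06,0],[0,0,0],1],[[-0.9,0.06,0],[0,0,0],1],[[-0.9,0.06,0],[0,0,0],1],[[-0.9,0.06,0],[0,0,0],1],[[-0.9,0.06,0],[0,0,0],1],[[-0.9,0.06,0],[0,0,0],1],[[-0.9,0.06,0],[0,0,0],1],[[-0.9,0.06,0],[0,0,0],1],[[-0.9,0.06,0],[0,0,0],1],[[-0.85,0.06,0],[0,0,0],1],[[-0.7,0.05,0],[0,0,0],1],[[-0.55,0.05,0],[0,0,0],1],[[-0.4,0.05,0],[0,0,0],1],[[-0.3,0.05,0],[0,0,0],1],[[-0.2,0.05,0],[0,0,0],1]])

```text
time_s: 22.88
position: [0.5836, -0.2395, 0.1915]
tcp_rot: [[-0.078, 0.997, -0.002], [0.996, 0.078, 0.035], [0.035, 0.001, -0.999]]
force: [0.8, 0.8, -2.4]
opening: 0.203
grasp_force: 29.9
```

Emit:
move_arm(increments=[[[-0.1,0,0.2],[0,0,0],1],[[-0.05,0,0.4],[0,0,0],1],[[0,0,0.4],[0,0,0],1],[[0,0,0.2],[0,0,0],1],[[0,0,0],[0,0,0],1],[[0,0,0],[0,0,0],1]])

```text
time_s: 23.38
position: [0.5833, -0.2407, 0.1544]
tcp_rot: [[-0.079, 0.997, -0.004], [0.996, 0.079, 0.036], [0.037, -0.001, -0.999]]
force: [-0.0, 0.5, -1.3]
opening: 0.205
grasp_force: 29.9
```

```bash
python3 sp.py .04 2; python3 - <<'E'
from h import *
from rig import *
s=read_state(); Rm=np.asarray(s["tcp_rot"]); grip=s["position"]-.0078*Rm[:,2]
A=[]
for n,b in(("side",(225,240,345,390)),("top",(330,150,450,270))):
    p=capture(n); print(n,"near,roll,far,tip",proj(p,[grip+a*Rm[:,0] for a in(.041,.0785,.114,.13)]).round(1).tolist())
    A.append(cv2.resize(p["img"][b[1]:b[3],b[0]:b[2]],None,fx=3.3,fy=3.3,interpolation=cv2.INTER_CUBIC)[:490])
    for l in("roll_center","skewer_tip"): print(l,[(round(d["confidence"],2),np.round(np.multiply(d["xy"],(560,420)),1)) for d in pinpoint(p,l)[:2]])
h=max(a.shape[0] for a in A); A=[cv2.copyMakeBorder(a,0,h-a.shape[0],0,0,cv2.BORDER_CONSTANT) for a in A]
cv2.imwrite("pics/over.png",cv2.cvtColor(np.hstack(A),cv2.COLOR_RGB2BGR))
E
```

```text
[ 0.5833 -0.2407  0.1544] [-0.02  0.51 -1.28] 23.3833 0.20460036404737103 [[-0.079, 0.997, -0.004], [0.996, 0.079, 0.036], [0.037, -0.001, -0.999]]
(array([-1.250e-01,  1.000e-03,  1.828e+00]), array([-0.0006, -0.0008,  0.0012]))
side near,roll,far,tip [[295.3, 307.6], [291.1, 289.4], [287.4, 273.1], [285.7, 266.0]]
roll_center []
skewer_tip []
top near,roll,far,tip [[420.2, 198.8], [402.6, 200.3], [385.8, 201.6], [378.2, 202.2]]
roll_center []
skewer_tip [(0.76, array([382.2, 201.3])), (0.19, array([163.7, 164.6]))]
```

View pics/over.png

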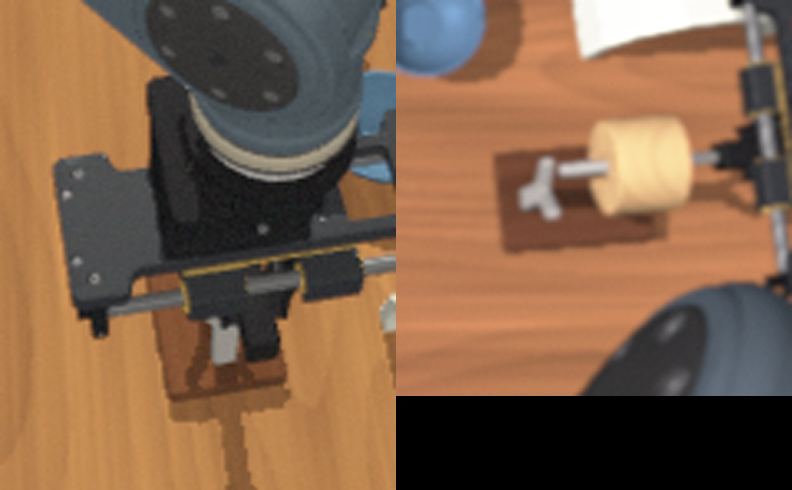

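Emit:
move_arm(increments=[[[-0.06,0,0.2],[0,-0.005,0],1],[[-0.06,0,0.3],[0,-0.008,0],1],[[0,0,0.3],[0,-0.003,0],1],[[0,0,0.3],[0,0,0],1],[[0,0,0.3],[0,0,0],1],[[0,0,0.2],[0,0,0],1],[[0,0,0.2],[0,0,0],1],[[0,0,0.1],[0,0,0],1],[[0,0,0],[0,0,0],1],[[0,0,0],[0,0,0],1]])

```text
time_s: 24.52
position: [0.5843, -0.245, 0.0984]
tcp_rot: [[-0.078, 0.997, 0.001], [0.997, 0.078, 0.001], [0.001, 0.001, -1.0]]
force: [-0.6, -1.2, -0.9]
opening: 0.205
grasp_force: 29.9
```

```bash
python3 sp.py 0 0;  python3 - <<'E'
from h import *
from rig import *
s=read_state(); Rm=np.asarray(s["tcp_rot"]); grip=s["position"]-.0078*Rm[:,2]
p=capture("top"); print("near,roll,far,tip",proj(p,[grip+a*Rm[:,0] for a in(.041,.0785,.114,.13)]).round(1).tolist())
cv2.imwrite("pics/low.png",cv2.cvtColor(cv2.resize(p["img"][170:250,345:445],None,fx=7,fy=7,interpolation=cv2.INTER_CUBIC),cv2.COLOR_RGB2BGR))
E
```

```text
[ 0.5843 -0.245   0.0984] [-0.57 -1.16 -0.94] 24.5167 0.2053676095751269 [[-0.078, 0.997, 0.001], [0.997, 0.078, 0.001], [0.001, 0.001, -1.0]]
(array([ 0.073, -0.022,  1.206]), array([ 0.0004, -0.0007,  0.0008]))
near,roll,far,tip [[413.0, 202.2], [396.2, 203.6], [380.3, 204.9], [373.1, 205.5]]
```

View pics/low.png

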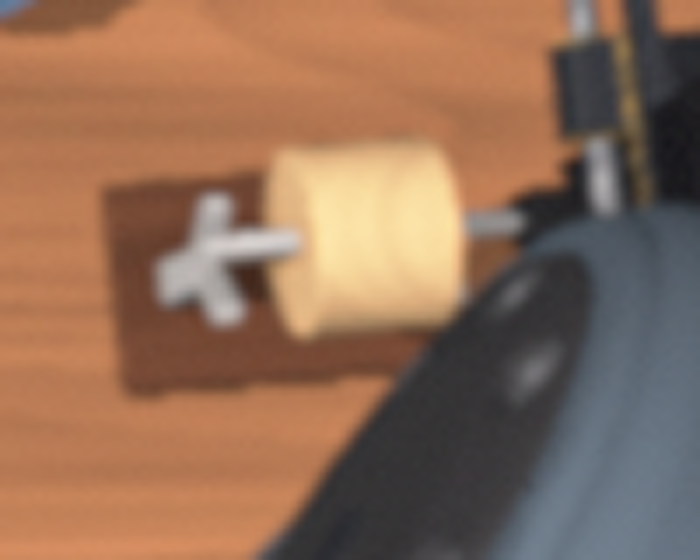

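The rod is over the far fork's V at crop (215,247), about 2 mm to the +x side of its middle. I correct that and lower gently.

Emit:
move_arm(increments=[[[0.07,-0.04,0.1],[0,0,-0.004],1],[[0,0,0.15],[0,0,0],1],[[0,0,0.15],[0,0,0],1],[[0,0,0.15],[0,0,0],1],[[0,0,0.15],[0,0,0],1],[[0,0,0.1],[0,0,0],1],[[0,0,0.1],[0,0,0],1],[[0,0,0.05],[0,0,0],1],[[0,0,0],[0,0,0],1]])

```text
time_s: 25.32
position: [0.5826, -0.2426, 0.0694]
tcp_rot: [[-0.087, 0.996, -0.0], [0.996, 0.087, 0.002], [0.002, 0.0, -1.0]]
force: [0.8, -0.6, -1.8]
opening: 0.202
grasp_force: 29.9
```

```bash
python3 sp.py 0 0
```

```text
[ 0.5826 -0.2426  0.0694] [ 0.79 -0.58 -1.81] 25.3167 0.2019353864894942 [[-0.087, 0.996, -0.0], [0.996, 0.087, 0.002], [0.002, 0.0, -1.0]]
(array([-0.007,  0.029,  0.24 ]), array([ 0.    , -0.0009,  0.0049]))
```

Emit:
move_arm(increments=[[[0,0,0.05],[0,0,0],1],[[0,0,0.05],[0,0,0],1],[[0,0,0.03],[0,0,0],1],[[0,0,0.02],[0,0,0],1],[[0,0,0],[0,0,0],1]])

```text
time_s: 25.73
position: [0.5828, -0.2427, 0.0654]
tcp_rot: [[-0.087, 0.996, 0.001], [0.996, 0.087, 0.001], [0.001, 0.001, -1.0]]
force: [0.1, -0.3, -1.1]
opening: 0.202
grasp_force: 29.9
```

Emit:
move_arm(increments=[[[0,0,0.02],[0,0,0],1],[[0,0,0.02],[0,0,0],1],[[0,0,0],[0,0,0],1]])

```text
time_s: 25.98
position: [0.5828, -0.2428, 0.0642]
tcp_rot: [[-0.087, 0.996, 0.001], [0.996, 0.087, 0.001], [0.001, 0.001, -1.0]]
force: [-0.5, 0.6, -2.9]
opening: 0.204
grasp_force: 29.9
```

```bash
python3 sp.py 0 0
```

```text
[ 0.5828 -0.2428  0.0642] [-0.48  0.63 -2.89] 25.9833 0.20364096919221517 [[-0.087, 0.996, 0.001], [0.996, 0.087, 0.001], [0.001, 0.001, -1.0]]
(array([-0.003,  0.021,  0.067]), array([ 0.0003, -0.0007,  0.0049]))
```

Emit:
move_arm(increments=[[[0,0,0.02],[0,0,0],1],[[0,0,0.02],[0,0,0],1],[[0,0,0],[0,0,0],1],[[0,0,0],[0,0,0],1]])

```text
time_s: 26.32
position: [0.5831, -0.2428, 0.0632]
tcp_rot: [[-0.087, 0.996, 0.001], [0.996, 0.087, 0.001], [0.001, 0.001, -1.0]]
force: [-0.1, 0.0, -0.8]
opening: 0.204
grasp_force: 29.9
```

Emit:
move_arm(increments=[[[0,0,0.02],[0,0,0],1],[[0,0,0.02],[0,0,0],1],[[0,0,0],[0,0,0],1]])

```text
time_s: 26.57
position: [0.5829, -0.2429, 0.0623]
tcp_rot: [[-0.087, 0.996, 0.001], [0.996, 0.087, 0.001], [0.001, 0.001, -1.0]]
force: [-0.1, 0.4, 1.8]
opening: 0.21
grasp_force: 29.9
```

```bash
python3 sp.py 0 0
```

```text
[ 0.5829 -0.2429  0.0623] [-0.14  0.44  1.84] 26.5667 0.20987596933649444 [[-0.087, 0.996, 0.001], [0.996, 0.087, 0.001], [0.001, 0.001, -1.0]]
(array([0.002, 0.019, 0.004]), array([ 0.0005, -0.0006,  0.0047]))
```

It is resting in the Vs: Fz went from -1.8 to +1.8 N at the nominal height. I release.

Emit:
move_arm(increments=[[[0,0,0],[0,0,0],0.77],[[0,0,0],[0,0,0],0.74],[[0,0,0],[0,0,0],0.7],[[0,0,0],[0,0,0],0.6],[[0,0,0],[0,0,0],0.5],[[0,0,0],[0,0,0],0.4],[[0,0,0],[0,0,0],0.4],[[0,0,0],[0,0,0],0.4],[[0,0,0],[0,0,0],0.4]])

```text
time_s: 27.32
position: [0.5828, -0.2428, 0.0619]
tcp_rot: [[-0.087, 0.996, 0.001], [0.996, 0.087, 0.001], [0.001, 0.001, -1.0]]
force: [-0.0, -0.6, 0.9]
opening: 0.58
grasp_force: 0.0
```

Emit:
move_arm(increments=[[[0,0,-0.05],[0,0,0],0.4],[[0,0,-0.15],[0,0,0],0.4],[[0,0,-0.3],[0,0,0],0.4],[[0,0,-0.4],[0,0,0],0.4],[[0,0,-0.5],[0,0,0],0.4],[[0,0,-0.5],[0,0,0],0.4],[[0,0,-0.5],[0,0,0],0.4],[[0,0,-0.5],[0,0,0],0.4],[[-0.4,0,-0.4],[0,0,0],0.4],[[-0.5,0,0],[0,0,0],0.4],[[-0.7,0,0],[0,0,0],0.4],[[-0.7,0,0],[0,0,0],0.4],[[-0.7,0,0],[0,0,0],0.4],[[-0.7,0,0],[0,0,0],0.4],[[-0.5,0,0],[0,0,0],0.4],[[-0.3,0,0],[0,0,0],0.4],[[0,0,0],[0,0,0],0.4]])

```text
time_s: 28.73
position: [0.5943, -0.3803, 0.1606]
tcp_rot: [[-0.084, 0.996, 0.001], [0.996, 0.084, -0.0], [-0.0, 0.001, -1.0]]
force: [0.7, -1.3, 0.1]
opening: 0.599
grasp_force: 0.0
```

```bash
python3 - <<'E'
from h import *
from rig import *
s=read_state(); print(np.round(s["position"],4),np.round(s["force"],2),s["time_s"])
rot=tool(94.4,0); g=STAND-.0775*rot[:,0]
A=[]
for n,b in(("side",(255,260,335,370)),("top",(345,170,445,240))):
    p=capture(n); print(n,"grip,near,roll,far,tip",proj(p,[g+a*rot[:,0] for a in(0,.041,.0785,.114,.13)]).round(1).tolist())
    for l in("skewer_grip","skewer_near","roll_center","skewer_far","skewer_tip"): print(l,[(round(d["confidence"],2),np.round(np.multiply(d["xy"],(560,420)),1)) for d in pinpoint(p,l)[:2]])
    A.append(cv2.resize(p["img"][b[1]:b[3],b[0]:b[2]],None,fx=4.4,fy=4.4,interpolation=cv2.INTER_CUBIC))
h=max(a.shape[0] for a in A); A=[cv2.copyMakeBorder(a,0,h-a.shape[0],0,0,cv2.BORDER_CONSTANT) for a in A]
cv2.imwrite("pics/end.png",cv2.cvtColor(np.hstack(A),cv2.COLOR_RGB2BGR))
E
```

```text
[ 0.5943 -0.3803  0.1606] [ 0.71 -1.29  0.15] 28.7333
side grip,near,roll,far,tip [[298.2, 353.5], [293.8, 333.5], [290.0, 316.3], [286.6, 300.8], [285.1, 294.1]]
skewer_grip []
skewer_near []
roll_center []
skewer_far []
skewer_tip []
top grip,near,roll,far,tip [[424.5, 203.2], [406.9, 204.7], [390.7, 206.0], [375.3, 207.3], [368.4, 207.9]]
skewer_grip [(0.72, array([425.9, 205.4])), (0.34, array([369.7, 206.7]))]
skewer_near [(0.8, array([403.1, 204.9])), (0.71, array([374.7, 206.6]))]
roll_center [(0.81, array([392. , 203.4]))]
skewer_far [(0.88, array([378.6, 203.9])), (0.63, array([229.9, 135.1]))]
skewer_tip [(0.8, array([368.2, 206.2]))]
```

View pics/end.png

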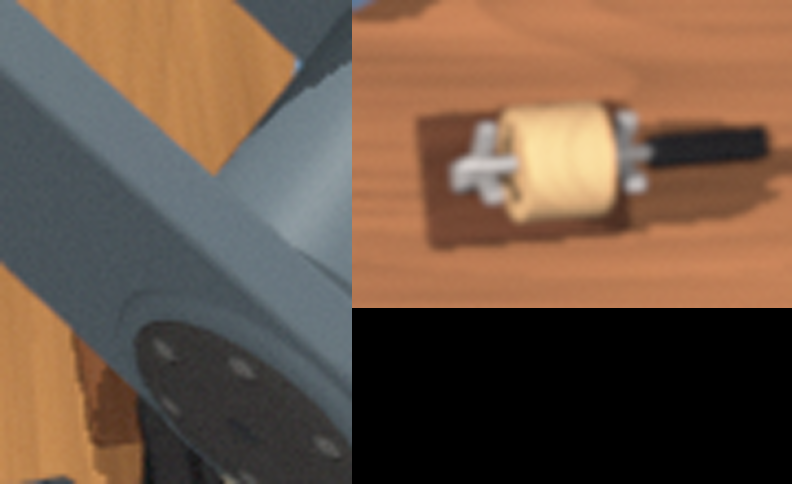

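The picture shows the rod in both forks: far V at right-panel (485,165), near V at (632,152), handle beyond it at (710,145). The roll hangs between them at (558,160), and everything is within about 2 px of the prediction. The arm is clear.

```bash
python3 -c "
from rig import *
print(hand_in())"
```

```text
the job is handed in; nothing more can be done
None
```

The roll is threaded on the skewer and hanging between the stand's two forks, the gripper is released and clear, and the job is handed in; `hand_in()` gave no verdict.

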